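Stack the disc springs of a microscope's isolator foot

TASK

Finish the disc-spring stack on the dark grey isolator foot, whose first washer is already on the arbor with its blue hollow side down: put the washer from the mat on next, blue hollow side up, fully home. Only then take the washer standing in the rack, lay it flat on the mat with its blue hollow side down and let go, take it again across its rim and put it on the arbor the same way up, fully home, so that the faces alternate. Leave the brass spacer ring in the rack and the hex nut where they are.

Things in the scene. Friction and masses are not known exactly. Their poses are not given: they have to be found in the camera images.
- foot: fixed dark grey plate 130 x 130 x 12 mm with an upright steel arbor at its centre, 22 mm in diameter, rising to 70 mm above the table, the top 12 mm tapering to 12 mm. Origin on the arbor's axis at table height, z up. Origins of seated washers lie at z = 12 mm (first, hollow down), 36 mm (second, hollow up), 36 mm (third, hollow down).
- washer_first: first conical spring washer: outer diameter 64, bore 26, height 12 mm, rim edge 6 mm thick, 0.12 kg. Crown side bright steel, hollow side blue. Origin on its axis in the plane of the rim's hollow side; z points to the crown (rim edge z = 0 to 6 mm, crown top z = 12 mm). Already on the arbor, hollow side down.
- washer_mat: second conical spring washer: outer diameter 64, bore 26, height 12 mm, rim edge 6 mm thick, 0.12 kg. Crown side bright steel, hollow side blue. Origin on its axis in the plane of the rim's hollow side; z points to the crown (rim edge z = 0 to 6 mm, crown top z = 12 mm). Starts on the mat hollow side up: z points down, origin 12 mm above the mat.
- washer_rack: third conical spring washer: outer diameter 64, bore 26, height 12 mm, rim edge 6 mm thick, 0.12 kg. Crown side bright steel, hollow side blue. Origin on its axis in the plane of the rim's hollow side; z points to the crown (rim edge z = 0 to 6 mm, crown top z = 12 mm). Starts on edge in the rack, z level within 5 degrees, centre 40 mm up; its rim is free at both ends of the diameter.
- mat: fixed dark green rubber work mat 220 x 220 x 4 mm flat on the table; origin at underside centre, z up. A washer let go with its edge on the mat, leaning 45 degrees with the crown above, falls flat crown up.
- rack: fixed white rack: plate 130 (x) x 80 (y) x 8 mm, two slots at x = -40 and +40 mm, each holding a disc on edge, its axis along x. Slot walls: 22 mm apart outside, y = -20 to 20 mm, 30 mm high from the table. Stops at y = -28.5 and 28.5 mm are 18 mm high; fingers beside the rim must stay above these. Origin underside centre, z up.
- spacer: bystander: flat brass spacer ring 64 mm outer, 26 mm bore, 11 mm thick, standing on edge in the rack's other slot; not part of the stack. Origin on its axis at one face.
- nut: bystander: dark steel hex nut 36 mm across flats, 18 mm high, lying near the mat's corner at x = y = -85 mm in the mat's frame; origin under its centre.
Mind the look-alikes: they are no part of the job. Leave any green, pink or purple look-alike of the washer_rack alone.

How it is judged:
By the outcome, as a careful person would: the job done as asked, in the order asked, and still so for the second after the job is handed in, with the robot touching nothing.
It also fails if it takes over 67 s, if anything falls off the work surface, if the arm or the gripper's body presses on something with over 40 N, if the wrist force passes 120 N, or if a joint passes its speed limit or range.

ROBOT

A 7-joint arm with a two-finger parallel gripper is mounted at the origin on the work surface. World frame = base frame: x ahead of the robot, y to its left, z up, the work surface at z = 0. Lengths are in m, angles in rad, forces in N, time in s.
With the tool pointing down it reaches from about 0.4 to 0.85 m from the base axis. Payload 4.5 kg.
Tool frame: the origin (TCP) lies on the centre line of the jaws, within the pads' length; the fingertips stand r.tips_ahead ahead of it and the grasp point (between the pads) is the TCP (r.tips_ahead is the distance from the TCP to the fingertips, in m); z points along the fingers, y is the direction in which the jaws open and shut (so a half turn about z gives the same grasp; the last joint's range is limited). The gripper opens to 88 mm and grips with 3 to 60 N. Pads are 18 mm wide; open, the fingers measure 123 mm over their backs; the gripper's body (75 mm by 187 mm) begins 45 mm behind the grasp point.
Start: joints at [-1.088, 0.689, -0.195, 1.565, 0.157, 0.902, -0.215], TCP at [0.271, 0.563, 0.258] pointing down, gripper open.
Joint ranges: [-3.01, 3.01], [-0.46, 2.08], [-1.47, 1.51], [0.13, 2.56], [-1, 4.14], [0.04, 2.09], [-2.66, 2.66]. Speed limits (rad/s): [2.57, 2.57, 3.14, 3.14, 3.14, 3.14, 3.14].

INTERFACE

Orientations are given as a unit quaternion [x, y, z, w].
In Python, from plant import r gives the robot as it stands.
- The arm moves only by the shell command python3 -m inch 'ROWS' [FORCE]. ROWS is JSON, a list of rows, each a list of 5 numbers: the shift along the world's x, y, z in units of 25 mm (1.0 is 25 mm), then the turn about the world's z in units of 6 degrees (1.0 is 6 degrees), then the finger opening in mm, from 0 to 88.1. A call has 1 to 5 rows; each row shifts and turns the commanded pose from where the row before left it; what a row does not reach is not made up. A row lasts 1/10 s, in which the tool goes at most 50 mm and 8.59 degrees, less where a joint would pass 70% of its speed; a pose out of reach is approached as far as the arm can. A call is refused whole if a number of a shift passes 1 or a number of a turn 1, either way. A call with a gripper value outside its range is refused whole. The fingers move at their own pace and stop on an object; FORCE is the grip in N (left out, the last holds). Time passes only in rows, so rows that do not move let the fingers close. It gives the time, the measured TCP pose, the force and the opening at its end, in the units of the state.
- r.get_state(): the state, without advancing time (a new reading comes with each control period).
- r.snapshot(name): name is "scene" or "side" or "wrist"; returns a dict with "pixels" (384x512x3 uint8, red, green, blue), "range_z" (384x512 float32, m along the optical axis (not along the pixel's ray), 0 where there is no reading), "K" (3x3 intrinsics, pixels), "position" and "attitude" of the camera in the world. Camera axes: x right, y up, looking along -z (the intrinsics and any distortion apply to the point x, -y, -z); pixel columns grow to the right and rows downward; lengths in m; the calibration is good to about 2 mm. A picture is of the moment at which its call begins.
- r.finish_job(): hands the job in, once; it reports no verdict.
The state is a dict: "clock": time; "q": joint angles; "qd": joint speeds; "joint_torque": joint torques, N m; "tool_pos": TCP position; "eef_rot": TCP orientation; "contact_force": force on the tool from outside, world axes, zero at the start; "moment": the same for the moment, N m; "opening": opening from 0.0 (shut) to 1.0 (fully open).
Only numpy, scipy, OpenCV 4.12 (cv2) and the standard library are available. Lean on these libraries where they do the work, as an engineer would, in place of code of your own. Each camera call takes 0.05 s, during which the arm holds its last target. There are 200 camera calls.

## Working session

There is one attempt and no reset: what is moved stays moved. The work goes in short steps, Python scripts to look and compute and a shell command to move; the robot and the scene stay as the last step left them, time stands still between calls to the robot, and variables do not carry over. Pictures are saved under pics/ and viewed, about 8 in all and at most 12, crops included, and the job is handed in when it is done.

```bash
mkdir -p pics
cat > h.py <<'E'
import numpy as np, cv2
from scipy.spatial.transform import Rotation as R
from plant import r
def snap(n,f=None):
    s=r.snapshot(n)
    if f: cv2.imwrite('pics/'+f,cv2.cvtColor(s['pixels'],cv2.COLOR_RGB2BGR))
    return s
def rot(s):
    a=np.array(s['attitude'],float)
    return a if a.shape==(3,3) else R.from_quat(a).as_matrix()
def cloud(s):
    z=s['range_z']; v,u=np.mgrid[:z.shape[0],:z.shape[1]]; K=np.array(s['K'])
    c=np.stack([(u-K[0,2])/K[0,0]*z,-(v-K[1,2])/K[1,1]*z,-z],-1)
    p=c@rot(s).T+np.array(s['position']); p[z<=0]=np.nan
    return p
def ray(s,u,v,h):
    K=np.array(s['K']); d=rot(s)@np.array([(u-K[0,2])/K[0,0],-(v-K[1,2])/K[1,1],-1])
    o=np.array(s['position']); return o+d*(h-o[2])/d[2]
E
ls
python3 - <<'E'
from h import *
for n in ('scene','side'):
    s=snap(n,n+'0.png'); print(n,{k:(np.array(v).round(3).tolist()) for k,v in s.items() if k not in('pixels','range_z')},[k for k in s])
    np.savez('pics/'+n+'0.npz',**{k:np.array(v) for k,v in s.items()})
a=np.hstack([cv2.imread('pics/scene0.png'),cv2.imread('pics/side0.png')])
print(r.get_state(),r.tips_ahead)
E
```

```text
h.py
pics
scene {'K': [[411.794, 0.0, 252.772], [0.0, 411.794, 195.086], [0.0, 0.0, 1.0]], 'position': [0.865, -0.715, 0.764], 'attitude': [0.394, 0.101, 0.2, 0.892]} ['pixels', 'range_z', 'K', 'position', 'attitude']
side {'K': [[390.096, 0.0, 254.521], [0.0, 390.096, 191.914], [0.0, 0.0, 1.0]], 'position': [0.303, -0.607, 0.667], 'attitude': [0.38, -0.057, -0.143, 0.912]} ['pixels', 'range_z', 'K', 'position', 'attitude']
{'clock': 0.1, 'q': array([-1.08815786,  0.68988086, -0.1944869 ,  1.56616624,  0.15732161,
        0.90249147, -0.21508055]), 'qd': array([ 1.36177239e-03, -1.98953153e-03,  6.81565231e-05, -1.30984695e-03,
        4.17226184e-04,  3.34995063e-05,  9.76291327e-04]), 'joint_torque': array([-3.01843640e-03, -5.28498673e+01, -1.27105795e+00, -1.53837776e+01,
       -5.24522841e-02,  2.00819704e-03,  6.17412161e-05]), 'tool_pos': array([0.271041  , 0.56262259, 0.25702105]), 'eef_rot': array([ 2.22503824e-01,  9.74931507e-01, -7.71678935e-04, -9.97093357e-05]), 'contact_force': array([-0.34747626, -0.2516312 ,  0.47414927]), 'moment': array([ 0.02261307,  0.00712565, -0.04509339]), 'opening': 1.0006430821858125} 0.019
```

View pics/scene0.png

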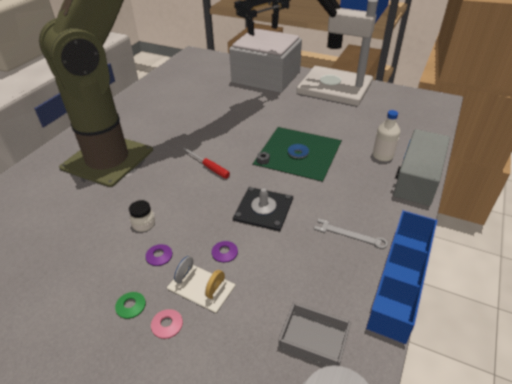

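View pics/side0.png

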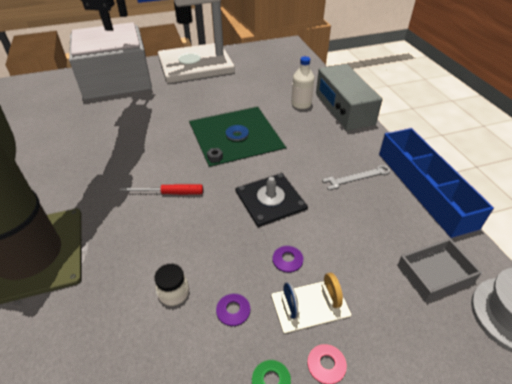

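```bash
cat > m.py <<'E'
from h import *
def load(n): return dict(np.load('pics/'+n+'0.npz'))
for n,box in (('scene',((130,130,345,180),(225,180,300,235),(150,245,250,315))),('side',((185,105,290,165),(230,170,310,225),(262,265,355,335)))):
    s=load(n);P=cloud(s);hsv=cv2.cvtColor(s['pixels'],cv2.COLOR_RGB2HSV);H,S,V=[hsv[...,i].astype(int) for i in range(3)]
    blue=(H>98)&(H<128)&(S>90)
    green=(H>60)&(H<95)&(S>80)&(V<120)
    brass=(H>10)&(H<28)&(S>110)
    dark=(V<60)
    white=(S<45)&(V>170)
    def rep(name,m,b,h=None):
        k=np.zeros_like(m);k[b[1]:b[3],b[0]:b[2]]=m[b[1]:b[3],b[0]:b[2]]
        nb,l,st,_=cv2.connectedComponentsWithStats(k.astype('uint8'))
        if nb<2: print(n,name,'none');return
        i=1+st[1:,4].argmax(); k=l==i
        p=P[k];p=p[~np.isnan(p[:,0])]
        c,_=cv2.findContours(k.astype('uint8'),cv2.RETR_EXTERNAL,cv2.CHAIN_APPROX_NONE)
        c=max(c,key=len)[:,0]
        out=''
        if h is not None:
            q=np.array([ray(s,u,v,h)[:2] for u,v in c],np.float32)
            out=('rect',[np.round(x,4) for x in cv2.minAreaRect(q)],'circ',np.round(cv2.minEnclosingCircle(q)[0],4),round(cv2.minEnclosingCircle(q)[1],4))
        print(n,name,k.sum(),'med',np.median(p,0).round(4),'lo',np.percentile(p,3,0).round(3),'hi',np.percentile(p,97,0).round(3),*out)
        return k
    rep('mat',green,box[0],.004); rep('washmat',blue,box[0],.016)
    rep('foot',dark,box[1],.012); rep('rack',white,box[2],.008); rep('rackblue',blue,box[2]); rep('spacer',brass,box[2])
    b=box[1];p=P[b[1]:b[3],b[0]:b[2]].reshape(-1,3);t=p[p[:,2]>.035];print('arbor',np.median(t,0).round(4),t[:,2].max().round(4),len(t))
    b=box[2];p=P[b[1]:b[3],b[0]:b[2]].reshape(-1,3);t=p[p[:,2]>.036];
    print(n,'stand pts',len(t))
    for g in (t[t[:,0]<np.median(t[:,0])],t[t[:,0]>np.median(t[:,0])]): print(np.median(g,0).round(4),g.min(0).round(3),g.max(0).round(3))
im=cv2.imread('pics/scene0.png')[235:325,140:260];im2=cv2.imread('pics/side0.png')[255:345,255:375]
cv2.imwrite('pics/crop.png',cv2.resize(np.hstack([im,im2]),(800,300),interpolation=cv2.INTER_CUBIC))
E
python3 m.py
```

```text
scene mat 2369 med [0.5402 0.2681 0.0052] lo [0.425 0.175 0.002] hi [0.624 0.374 0.008] rect [array([0.5226, 0.2759]), array([0.2135, 0.2122]), np.float64(2.7194)] circ [0.5279 0.2756] 0.142
scene washmat 190 med [0.5212 0.2718 0.0152] lo [0.496 0.238 0.005] hi [0.553 0.31  0.019] rect [array([0.5244, 0.2685]), array([0.0619, 0.0627]), np.float64(24.0375)] circ [0.5243 0.2686] 0.0331
scene foot 1096 med [ 0.5456 -0.0263  0.0131] lo [ 0.474 -0.069  0.009] hi [0.595 0.054 0.016] rect [array([ 0.5332, -0.0057]), array([0.1251, 0.1314]), np.float64(7.4872)] circ [ 0.5342 -0.0072] 0.087
scene rack 780 med [ 0.498  -0.2989  0.0092] lo [ 0.449 -0.324  0.004] hi [ 0.536 -0.246  0.03 ] rect [array([ 0.4948, -0.2833]), array([0.0815, 0.1021]), np.float64(86.6454)] circ [ 0.4952 -0.2921] 0.0586
scene rackblue none
scene spacer 266 med [ 0.5533 -0.2912  0.057 ] lo [ 0.546 -0.318  0.027] hi [ 0.556 -0.265  0.072]
arbor [ 0.5343 -0.0087  0.0579] 0.0738 111
scene stand pts 515
[ 0.4741 -0.2927  0.0585] [ 0.464 -0.315  0.036] [ 0.544 -0.253  0.075]
[ 0.5533 -0.2957  0.06  ] [ 0.544 -0.32   0.036] [ 
[... 518 characters left out ...]
298, -0.0102]), array([0.1287, 0.1318]), np.float64(7.2589)] circ [ 0.5286 -0.0114] 0.0874
side rack 2046 med [ 0.5069 -0.2955  0.0074] lo [ 0.448 -0.326  0.002] hi [ 0.569 -0.248  0.03 ] rect [array([ 0.5107, -0.2871]), array([0.083 , 0.1318]), np.float64(86.8492)] circ [ 0.5102 -0.2883] 0.0752
side rackblue 170 med [ 0.4699 -0.2775  0.0352] lo [ 0.465 -0.314  0.021] hi [ 0.474 -0.259  0.069]
side spacer 376 med [ 0.5475 -0.2958  0.0565] lo [ 0.544 -0.319  0.026] hi [ 0.554 -0.266  0.071]
arbor [ 0.5298 -0.0084  0.0557] 0.0704 131
side stand pts 536
[ 0.472  -0.2983  0.0578] [ 0.465 -0.32   0.036] [ 0.546 -0.253  0.072]
[ 0.5484 -0.2916  0.0623] [ 0.546 -0.321  0.036] [ 0.557 -0.257  0.073]
```

View pics/crop.png

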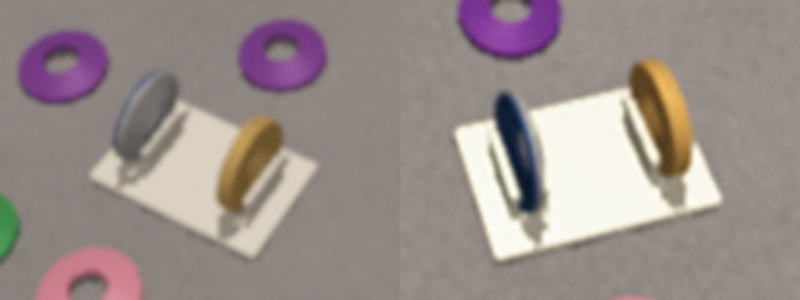

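```bash
A='[0.85,-1,-0.33,0.31,88]'; python3 -m inch '[[0.85,-1,-0.3,0.3,88],[0.85,-1,-0.3,0.3,88],[0.85,-1,-0.3,0.3,88],[0.85,-1,-0.3,0.3,88],[0.85,-1,-0.3,0.3,88]]' 20 && python3 -m inch '[[0.85,-1,-0.3,0.3,88],[0.85,-1,-0.3,0.3,88],[0.85,-1,-0.3,0.3,88],[0.85,-1,-0.3,0.3,88],[0.85,-1,-0.3,0.3,88]]' && python3 -m inch '[[0.85,-1,-0.3,0.4,88],[0.85,-0.9,-0.3,0.4,88],[0,0,0,0,88],[0,0,0,0,88]]'
cat > w.py <<'E'
from h import *
import sys
n=sys.argv[1]
s=snap('wrist',n+'.png');np.savez('pics/'+n+'.npz',**{k:np.array(v) for k,v in s.items()})
st=r.get_state();print('t',st['clock'],'pos',st['tool_pos'].round(4),'jaw deg',np.degrees(np.arctan2(*R.from_quat(st['eef_rot']).as_matrix()[1::-1,1])).round(2),'F',st['contact_force'].round(2),'open',round(st['opening'],3),'q',st['q'].round(2))
print('cam',np.array(s['position']).round(3),rot(s)[:,2].round(3))
E
python3 w.py w1
```

```text
clock: 0.6
tool_pos: [0.378, 0.4368, 0.2196]
eef_rot: [0.145, 0.989, -0.0, -0.0]
contact_force: [0.7, 0.4, 0.5]
opening: 1.001
clock: 1.1
tool_pos: [0.4842, 0.3119, 0.1821]
eef_rot: [0.067, 0.998, -0.0, -0.0]
contact_force: [-0.1, -0.2, 0.0]
opening: 1.0
clock: 1.5
tool_pos: [0.5261, 0.265, 0.1672]
eef_rot: [0.027, 1.0, -0.0, -0.001]
contact_force: [0.2, 1.3, 0.9]
opening: 1.001
t 1.55 pos [0.5254 0.2665 0.1676] jaw deg 87.1 F [-0.39  0.   -0.57] open 0.998 q [-0.36  0.77 -0.33  1.75  0.37  0.68  0.63]
cam [0.449 0.27  0.293] [-0.301  0.018  0.954]
```

View pics/w1.png

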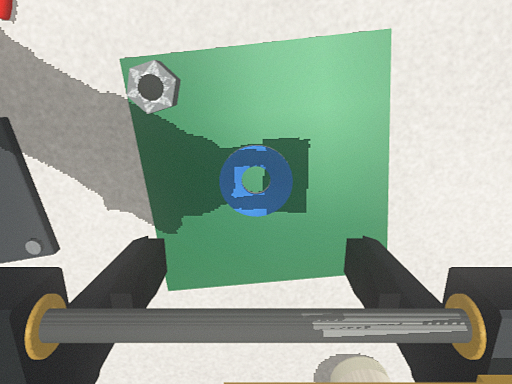

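```bash
cat > fit.py <<'E'
from h import *
import sys
def blob(n,h,lo=98,hi=128,smin=90,box=None):
    s=dict(np.load('pics/'+n+'.npz'));hsv=cv2.cvtColor(s['pixels'],cv2.COLOR_RGB2HSV);H,S,V=[hsv[...,i].astype(int) for i in range(3)]
    m=((H>lo)&(H<hi)&(S>smin))
    if box: k=np.zeros_like(m);k[box[1]:box[3],box[0]:box[2]]=m[box[1]:box[3],box[0]:box[2]];m=k
    nb,l,st,_=cv2.connectedComponentsWithStats(m.astype('uint8'));k=(l==1+st[1:,4].argmax()).astype('uint8')
    c=max(cv2.findContours(k,cv2.RETR_EXTERNAL,cv2.CHAIN_APPROX_NONE)[0],key=len)
    c=cv2.convexHull(c)[:,0]
    q=np.array([ray(s,u,v,h)[:2] for u,v in c],np.float32)
    (x,y),a,t=cv2.fitEllipse(q);e=cv2.minEnclosingCircle(q)
    print(n,'px',c.mean(0),'centre',round(x,4),round(y,4),'axes',np.round(a,4),'encl',np.round(e[0],4),round(e[1],4))
    p=cloud(s)[k>0];print('depth med',np.nanmedian(p,0).round(4))
if __name__=='__main__': blob(sys.argv[1],float(sys.argv[2]))
E
python3 fit.py w1 0.016
```

```text
w1 px [258.11428571 182.6       ] centre 0.5272 0.266 axes [0.0635 0.0637] encl [0.5272 0.2661] 0.0321
depth med [0.5279 0.266  0.0133]
```

```bash
python3 -m inch '[[0.07,-0.02,-1,0,88],[0,0,-1,0,88],[0,0,-1,0,88],[0,0,-1,0,88],[0,0,-0.9,0,88]]' 25 && python3 -m inch '[[0,0,-0.5,0,88],[0,0,-0.26,0,88],[0,0,0,0,88],[0,0,0,0,60],[0,0,0,0,55]]' && python3 -m inch '[[0,0,0,0,55],[0,0,0,0,55],[0,0,0,0,55],[0,0,0,0,55]]'
```

```text
clock: 2.05
tool_pos: [0.5265, 0.2674, 0.0446]
eef_rot: [0.024, 1.0, 0.001, -0.0]
contact_force: [-0.1, -0.4, -0.1]
opening: 1.0
clock: 2.55
tool_pos: [0.5285, 0.2656, 0.0273]
eef_rot: [0.025, 1.0, 0.001, 0.001]
contact_force: [0.4, -0.6, 0.3]
opening: 0.837
clock: 2.95
tool_pos: [0.5284, 0.2653, 0.0269]
eef_rot: [0.026, 1.0, 0.0, 0.001]
contact_force: [-0.3, -0.5, 5.9]
opening: 0.711
```

```bash
python3 -m inch '[[0,0,0.4,0,55],[0,0,0.8,0,55],[0,0,1,0,55],[0,0,1,0,55],[0,0,0.9,0,55]]' && python3 -m inch '[[0,-0.8,0,0,55],[0,-1,0,0,55],[0,-1,0,0,55],[0,-1,0,0,55],[0,-1,0,0,55]]' &&  python3 -m inch '[[0,-1,0,0,55],[0,-0.8,0,0,55],[0,0,0,0,55],[0,0,0,0,55],[0,0,0,0,55]]' && python3 w.py w2
```

```text
clock: 3.45
tool_pos: [0.5276, 0.2649, 0.1301]
eef_rot: [0.025, 1.0, -0.0, -0.0]
contact_force: [0.2, -0.3, -1.7]
opening: 0.71
clock: 3.95
tool_pos: [0.5275, 0.1439, 0.129]
eef_rot: [0.025, 1.0, -0.0, -0.0]
contact_force: [-0.2, -0.1, -2.9]
opening: 0.709
clock: 4.45
tool_pos: [0.5279, 0.1019, 0.129]
eef_rot: [0.024, 1.0, 0.001, 0.0]
contact_force: [-0.2, 0.2, -1.1]
opening: 0.711
t 4.5 pos [0.5279 0.102  0.1289] jaw deg 87.21 F [ 0.14  0.72 -1.97] open 0.711 q [-0.09  0.79 -0.31  1.93  0.48  0.49  0.78]
cam [0.451 0.107 0.255] [-0.302  0.015  0.953]
```

View pics/w2.png

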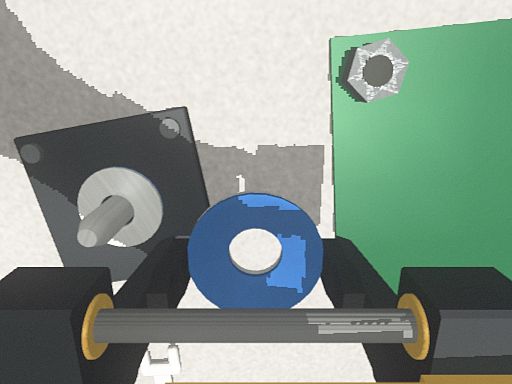

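Run:
```python
from h import *
from fit import blob
s=dict(np.load('pics/w2.npz'));P=cloud(s)
blob('w2',.118)
hsv=cv2.cvtColor(s['pixels'],cv2.COLOR_RGB2HSV)
m=np.zeros(P.shape[:2],bool);m[155:260,60:170]=hsv[155:260,60:170,2]>115
nb,l,st,_=cv2.connectedComponentsWithStats(m.astype('uint8'));k=l==1+st[1:,4].argmax()
p=P[k];print(k.sum(),np.nanmin(p,0),np.nanmax(p,0))
for lo,hi in((.028,.04),(.04,.055),(.055,.066),(.066,.075)):
    q=p[(p[:,2]>lo)&(p[:,2]<hi)]
    if len(q):print(lo,len(q),q.mean(0).round(4),q.min(0).round(4),q.max(0).round(4))
# washer first: hull of outer contour projected on z=.018
c=max(cv2.findContours(k.astype('uint8'),cv2.RETR_EXTERNAL,cv2.CHAIN_APPROX_NONE)[0],key=len)[:,0]
q=np.array([ray(s,u,v,.018)[:2] for u,v in c],np.float32)
z=P[c[:,1],c[:,0],2]
# keep points upper/right of arbor
from scipy.optimize import least_squares
sel=(c[:,1]<195)|(c[:,0]>135)
f=least_squares(lambda t:np.hypot(*(q[sel]-t[:2]).T)-t[2],[.53,-.01,.032],loss='soft_l1',f_scale=.001);print('first',f.x.round(4),sel.sum())
# arbor tip: lower-left end of contour on z=.07
t=c[(c[:,0]<112)&(c[:,1]>225)];q=np.array([ray(s,u,v,.07)[:2] for u,v in t])
f=least_squares(lambda t:np.hypot(*(q-t[:2]).T)-.006,[.53,-.01],loss='soft_l1',f_scale=.001);print('tip',f.x.round(4),len(t))
```

```text
w2 px [257.16666667 247.38095238] centre 0.5259 0.1029 axes [0.0625 0.0633] encl [0.5262 0.1028] 0.032
depth med [0.5262 0.103  0.1151]
5659 [ 0.50199888 -0.04296256  0.00996895] [0.56941486 0.03124115 0.0706649 ]
0.028 257 [0.5285 0.0062 0.0343] [ 0.523  -0.0064  0.028 ] [0.5405 0.0107 0.04  ]
0.04 381 [0.5287 0.0061 0.0477] [ 0.5229 -0.0071  0.0401] [0.5425 0.0111 0.0549]
0.055 573 [0.5301 0.0043 0.0608] [ 0.5228 -0.01    0.055 ] [0.5433 0.0109 0.066 ]
0.066 405 [0.5333 0.0006 0.0686] [ 0.5265 -0.0071  0.066 ] [0.54   0.0072 0.0707]
first [5.33e-01 2.00e-04 3.16e-02] 151
tip [0.5338 0.0006] 50
```

```bash
python3 -m inch '[[0.1,-0.7,0,0,55],[0.1,-1,0,0,55],[0.09,-1,0,0,55],[0,-0.9,0,0,55],[0,-0.5,0,0,55]]' && python3 -m inch '[[0,0,0,0,55],[0,0,0,0,55],[0,0,-0.6,0,55],[0,0,-0.6,0,55],[0,0,0,0,55]]' && python3 -m inch '[[0,0,-0.2,0,55],[0,0,-0.2,0,55],[0,0,-0.2,0,55],[0,0,0,0,55]]' && python3 w.py w3
```

```text
clock: 5.0
tool_pos: [0.5352, -0.0036, 0.1287]
eef_rot: [0.026, 1.0, -0.0, -0.0]
contact_force: [-0.1, 0.6, -1.6]
opening: 0.712
clock: 5.5
tool_pos: [0.5342, -0.0001, 0.0975]
eef_rot: [0.024, 1.0, 0.001, -0.001]
contact_force: [0.2, 0.3, -0.8]
opening: 0.707
clock: 5.9
tool_pos: [0.5349, -0.0023, 0.0834]
eef_rot: [0.025, 1.0, -0.0, -0.0]
contact_force: [0.1, -0.1, -1.6]
opening: 0.711
t 5.95 pos [ 0.535  -0.0023  0.0836] jaw deg 87.09 F [ 0.49 -0.32 -1.  ] open 0.713 q [ 0.08  0.86 -0.27  1.96  0.56  0.4   0.9 ]
cam [0.458 0.003 0.209] [-0.301  0.017  0.953]
```

```bash
python3 -m inch '[[0,0,-0.2,0,55],[0,0,-0.2,0,55],[0,0,0,0,55]]' && python3 -m inch '[[0,0,-0.2,0,55],[0,0,-0.2,0,55],[0,0,0,0,55]]'&& python3 -m inch '[[0,0,-0.2,0,55],[0,0,-0.2,0,55],[0,0,0,0,55]]'
```

```text
clock: 6.25
tool_pos: [0.5347, -0.0024, 0.0731]
eef_rot: [0.025, 1.0, -0.0, -0.001]
contact_force: [0.1, 0.6, -1.2]
opening: 0.712
clock: 6.55
tool_pos: [0.5347, -0.0024, 0.063]
eef_rot: [0.025, 1.0, -0.0, -0.001]
contact_force: [0.3, 0.2, -0.4]
opening: 0.705
clock: 6.85
tool_pos: [0.5347, -0.0024, 0.053]
eef_rot: [0.025, 1.0, -0.0, -0.001]
contact_force: [0.3, -0.4, -1.1]
opening: 0.713
```

```bash
python3 -m inch '[[0,0,-0.1,0,55],[0,0,-0.1,0,55],[0,0,0,0,55]]' && python3 -m inch '[[0,0,-0.08,0,55],[0,0,0,0,55],[0,0,0,0,55]]'
```

```text
clock: 7.15
tool_pos: [0.535, -0.0024, 0.0485]
eef_rot: [0.025, 1.0, 0.0, -0.0]
contact_force: [0.2, -0.3, -1.2]
opening: 0.713
clock: 7.45
tool_pos: [0.5353, -0.0024, 0.047]
eef_rot: [0.025, 1.0, 0.0, 0.0]
contact_force: [-0.9, -0.1, 2.3]
opening: 0.711
```

```bash
python3 -m inch '[[0,0,-0.06,0,55],[0,0,0,0,55]]' && python3 -m inch '[[0,0,0,0,70],[0,0,0,0,88],[0,0,0,0,88],[0,0,0,0,88],[0,0,0,0,88]]' && python3 -m inch '[[0,0,0.4,0,88],[0,0,0.8,0,88],[0,0,1,0,88],[0,0,1,0,88],[-0.4,-0.8,0.3,0,88]]' && python3 -m inch '[[-0.4,-1,0,0,88],[-0.4,-1,0,0,88],[-0.4,-1,0,0,88],[0,0,0,0,88],[0,0,0,0,88]]' && python3 w.py w4
python3 - <<'E'
from h import *
for n in('scene','side'):
    s=snap(n,n+'4.png');np.savez('pics/'+n+'4.npz',**{k:np.array(v) for k,v in s.items()})
a=cv2.imread('pics/scene4.png')[170:245,215:315];b=cv2.imread('pics/side4.png')[160:235,220:320];w=cv2.imread('pics/w4.png')
t=np.hstack([cv2.resize(x,(400,300),interpolation=3) for x in(a,b)])
cv2.imwrite('pics/v4.png',np.vstack([t,np.hstack([cv2.resize(w,(400,300)),np.zeros((300,400,3),'uint8')])]))
from fit import blob
for n in('w4','scene4','side4'):
    blob(n,.036,box=None if n=='w4' else ((215,170,315,245) if n=='scene4' else(220,160,320,235)))
E
```

```text
clock: 7.65
tool_pos: [0.5354, -0.0024, 0.0468]
eef_rot: [0.025, 1.0, -0.0, 0.001]
contact_force: [-3.6, 0.2, 15.5]
opening: 0.713
clock: 8.15
tool_pos: [0.5351, -0.0024, 0.045]
eef_rot: [0.025, 1.0, 0.0, -0.0]
contact_force: [0.2, 0.0, -0.2]
opening: 1.0
clock: 8.65
tool_pos: [0.5281, -0.019, 0.1359]
eef_rot: [0.023, 1.0, 0.002, 0.004]
contact_force: [0.3, -0.2, -0.4]
opening: 0.997
clock: 9.15
tool_pos: [0.4953, -0.0976, 0.1333]
eef_rot: [0.026, 1.0, 0.0, 0.0]
contact_force: [-0.3, 0.8, -0.7]
opening: 0.997
t 9.2 pos [ 0.4958 -0.0966  0.1332] jaw deg 87.11 F [-0.12  0.61 -0.1 ] open 0.999 q [ 0.31  0.76 -0.35  2.03  0.56  0.45  1.06]
cam [ 0.418 -0.092  0.259] [-0.303  0.017  0.953]
w4 px [388.64516129 229.        ] centre 0.5334 -0.0022 axes [0.063  0.0644] encl [ 0.5334 -0.0022] 0.0324
depth med [0.5201 0.0059 0.0335]
scene4 px [263.1875 200.125 ] centre 0.5301 0.0013 axes [0.0648 0.0657] encl [0.5301 0.0011] 0.0332
depth med [ 0.535  -0.0024  0.0354]
side4 px [260.2 188.2] centre 0.5101 0.0037 axes [0.0165 0.0468] encl [0.5108 0.0033] 0.0233
depth med [0.5062 0.0012 0.0349]
```

View pics/v4.png

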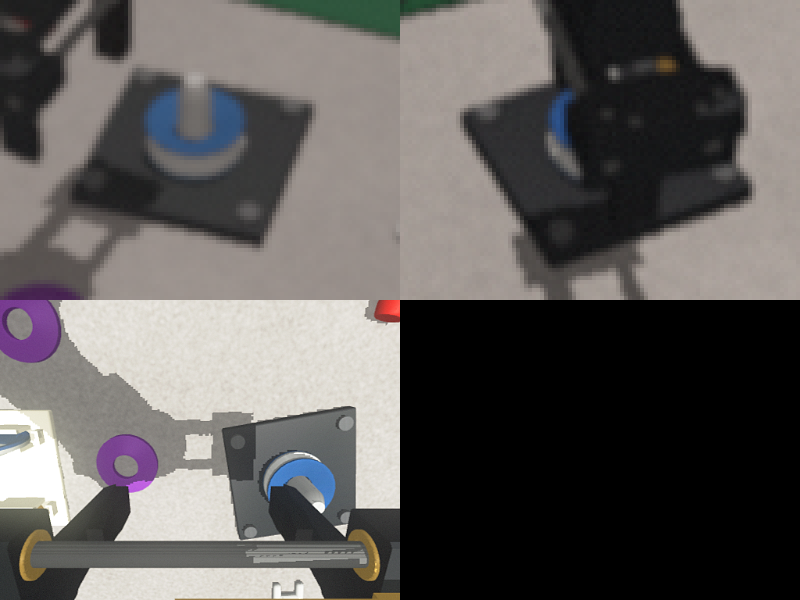

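```bash
python3 -m inch '[[-0.3,-0.8,0.5,0,88],[-0.3,-1,0.5,0,88],[-0.3,-1,0.4,0,88],[-0.2,-1,0,0,88],[-0.2,-1,0,0,88]]' && python3 -m inch '[[-0.1,-1,0,0,88],[0,-1,0,0,88],[0,-0.9,0,0,88],[0,0,0,0,88],[0,0,0,0,88]]' && python3 w.py w5
```

```text
clock: 9.8
tool_pos: [0.4633, -0.2172, 0.1683]
eef_rot: [0.024, 1.0, 0.0, 0.001]
contact_force: [0.0, -1.2, -0.1]
opening: 0.998
clock: 10.3
tool_pos: [0.4607, -0.2886, 0.1677]
eef_rot: [0.025, 1.0, 0.001, 0.0]
contact_force: [0.5, -0.1, -0.5]
opening: 1.001
t 10.35 pos [ 0.4607 -0.2879  0.1678] jaw deg 87.22 F [0.06 0.85 1.09] open 0.999 q [ 0.75  0.75 -0.47  1.89  0.54  0.64  1.47]
cam [ 0.384 -0.284  0.294] [-0.302  0.016  0.953]
```

View pics/w5.png

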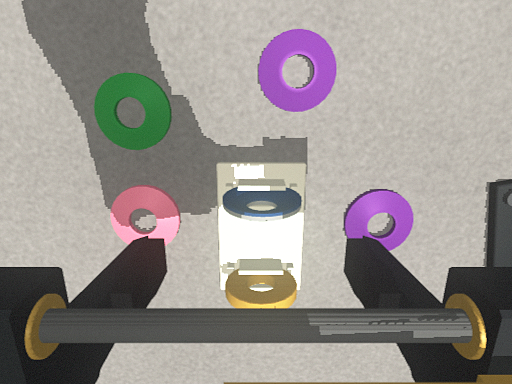

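Run:
```python
from h import *
s=dict(np.load('pics/w5.npz'));P=cloud(s);hsv=cv2.cvtColor(s['pixels'],cv2.COLOR_RGB2HSV);
b=np.zeros(P.shape[:2],bool);b[175:235,205:320]=True
m=b&(hsv[...,0]>95)&(hsv[...,0]<130)&(hsv[...,1]>90)
q=P[m];q=q[q[:,2]>.012];c=q.mean(0);n=np.linalg.svd(q-c)[2][2];n*=np.sign(n[0]);print('blue',len(q),c.round(4),'n',n.round(3),q.min(0).round(4),q.max(0).round(4))
t=P[b&(P[...,2]>.033)]
for lo in np.arange(.033,.075,.006):
    k=t[(t[:,2]>=lo)&(t[:,2]<lo+.006)]
    if len(k):print(round(lo,3),len(k),'x',np.percentile(k[:,0],[2,50,98]).round(4),'y',k[:,1].min().round(4),k[:,1].max().round(4),'mid',((k[:,1].min()+k[:,1].max())/2).round(4))
for sg in(-1,1):
    k=t[(t[:,2]>.036)&(t[:,2]<.05)&(sg*(t[:,1]+.289)>.02)]
    if len(k): print('end',sg,np.median(k,0).round(4),len(k))
```

```text
blue 182 [ 0.4704 -0.2846  0.046 ] n [ 0.997 -0.059 -0.049] [ 0.466  -0.3142  0.0161] [ 0.4752 -0.2519  0.0713]
0.033 165 x [0.4668 0.4714 0.4775] y -0.3142 -0.2513 mid -0.2827
0.039 132 x [0.467  0.4714 0.4753] y -0.3139 -0.2511 mid -0.2825
0.045 134 x [0.4675 0.4715 0.4756] y -0.3139 -0.252 mid -0.2829
0.051 146 x [0.4681 0.4718 0.4763] y -0.3118 -0.2535 mid -0.2826
0.057 190 x [0.4686 0.4719 0.477 ] y -0.309 -0.2572 mid -0.2831
0.063 329 x [0.4695 0.4726 0.4769] y -0.3041 -0.2624 mid -0.2832
0.069 174 x [0.4704 0.4731 0.4765] y -0.2954 -0.2717 mid -0.2836
end -1 [ 0.4678 -0.3121  0.0444] 51
end 1 [ 0.4721 -0.2593  0.0426] 141
```

```bash
python3 -m inch '[[0.25,0.1,-0.7,-0.1,88],[0.2,0.1,-1,0,88],[0,0,-1,0,88],[0,0,-1,0,88],[0,0,-0.8,0,88]]' 12 && python3 -m inch '[[0,0,-0.4,0,88],[0,0,-0.15,0,88],[0,0,0,0,88],[0,0,0,0,88]]' && python3 w.py w6 && python3 -m inch '[[0,0,0,0,66],[0,0,0,0,58],[0,0,0,0,55],[0,0,0,0,55],[0,0,0,0,55]]'
```

```text
clock: 10.85
tool_pos: [0.4718, -0.2822, 0.0542]
eef_rot: [0.029, 1.0, 0.001, -0.0]
contact_force: [-0.3, 1.4, 0.6]
opening: 1.0
clock: 11.25
tool_pos: [0.472, -0.2848, 0.0423]
eef_rot: [0.03, 1.0, -0.0, 0.001]
contact_force: [0.3, -0.4, 0.5]
opening: 0.998
t 11.3 pos [ 0.4721 -0.285   0.0424] jaw deg 86.49 F [ 0.11 -0.32 -0.04] open 1.0 q [ 0.63  0.95 -0.29  1.92  0.69  0.38  1.32]
cam [ 0.395 -0.279  0.168] [-0.303  0.021  0.953]
clock: 11.8
tool_pos: [0.4715, -0.2849, 0.0417]
eef_rot: [0.031, 1.0, -0.0, 0.0]
contact_force: [-0.2, 0.5, 2.3]
opening: 0.703
```

```bash
python3 -m inch '[[0,0,0.3,0,55],[0,0,0.6,0,55],[0,0,1,0,55],[0,0,1,0,55],[0,0,1,0,55]]' 15 && python3 -m inch '[[0,0,0.7,0,55],[0,0.4,0,0,55],[0.1,0.8,0,0,55],[0.2,1,0,0,55],[0.2,1,0,0,55]]' && python3 -m inch '[[0.2,1,0,0,55],[0.2,1,0,0,55],[0.2,1,0,0,55],[0.2,1,0,0,55],[0.2,1,0,0,55]]' && python3 -m inch '[[0.2,1,0,0,55],[0.2,1,0,0,55],[0.2,1,0,0,55],[0.2,1,0,0,55],[0.2,1,0,0,55]]' && python3 -m inch '[[0.2,1,0,0,55],[0.2,1,0,0,55],[0.2,1,0,0,55],[0.2,1,0,0,55],[0.2,1,0,0,55]]' && python3 -m inch '[[0,1,0,0,55],[0,1,0,0,55],[0,0.8,0,0,55],[0,0.4,0,0,55]]' && python3 -m inch '[[0,0.2,0,0,55],[0,0,0,0,55],[0,0,0,0,55]]' && python3 w.py w7
```

```text
clock: 12.3
tool_pos: [0.4709, -0.2847, 0.1401]
eef_rot: [0.031, 1.0, 0.0, -0.0]
contact_force: [0.1, 0.0, -1.8]
opening: 0.702
clock: 12.8
tool_pos: [0.4831, -0.2032, 0.1556]
eef_rot: [0.031, 1.0, 0.001, -0.001]
contact_force: [0.4, -0.1, -1.7]
opening: 0.702
clock: 13.3
tool_pos: [0.508, -0.078, 0.1556]
eef_rot: [0.03, 1.0, 0.0, -0.001]
contact_force: [-0.1, 0.2, -1.2]
opening: 0.7
clock: 13.8
tool_pos: [0.5328, 0.0468, 0.1555]
eef_rot: [0.03, 1.0, -0.0, -0.001]
contact_force: [0.1, -0.4, -0.8]
opening: 0.701
clock: 14.3
tool_pos: [0.5576, 0.1716, 0.1553]
eef_rot: [0.03, 1.0, -0.0, -0.001]
contact_force: [0.0, -0.2, -1.9]
opening: 0.709
clock: 14.7
tool_pos: [0.557, 0.2531, 0.1554]
eef_rot: [0.029, 1.0, 0.0, -0.001]
contact_force: [-0.3, 0.1, -1.9]
opening: 0.704
clock: 15.0
tool_pos: [0.559, 0.2535, 0.1561]
eef_rot: [0.031, 1.0, -0.001, -0.0]
contact_force: [-0.7, 0.1, -0.9]
opening: 0.704
t 15.05 pos [0.5591 0.2534 0.1562] jaw deg 86.39 F [ 0.24 -1.03 -0.42] open 0.704 q [-0.3   0.82 -0.36  1.68  0.41  0.71  0.64]
cam [0.482 0.26  0.282] [-0.301  0.022  0.953]
```

View pics/w7.png

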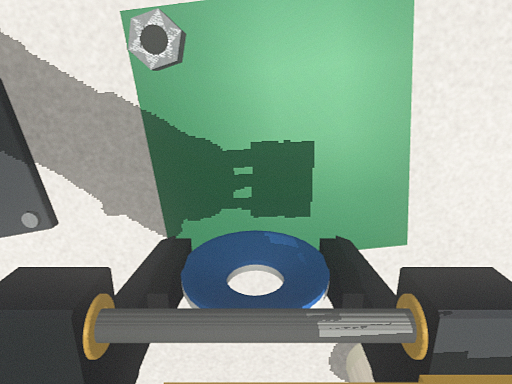

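```bash
python3 - <<'E'
from h import *
s=dict(np.load('pics/w7.npz'));P=cloud(s);hsv=cv2.cvtColor(s['pixels'],cv2.COLOR_RGB2HSV)
m=(hsv[...,0]>98)&(hsv[...,0]<130)&(hsv[...,1]>90);m[:220]=0;m[310:]=0
q=P[m];c=q.mean(0);n=np.linalg.svd(q-c,full_matrices=False)[2][2];n*=np.sign(n[0]);print('blue',len(q),c.round(4),'n',n.round(3),q.min(0).round(4),q.max(0).round(4))
E
python3 -m inch '[[0,0,-0.7,0,55],[0,0,-1,0,55],[0,0,-1,0,55],[0,0,-1,0,55],[0,0,-0.7,0,55]]' 10 && python3 -m inch '[[0,0,-0.2,0,55],[0,0,0,0,55],[0,0,0,0,55]]'
```

```text
clock: 15.55
tool_pos: [0.5587, 0.2533, 0.0449]
eef_rot: [0.031, 1.0, -0.001, -0.001]
contact_force: [-0.7, -0.3, -1.5]
opening: 0.707
clock: 15.85
tool_pos: [0.5596, 0.2551, 0.0424]
eef_rot: [0.031, 1.0, 0.0, 0.001]
contact_force: [0.9, 0.4, -1.8]
opening: 0.704Traceback (most recent call last):
  File "<stdin>", line 4, in <module>
    u, s, vh = gufunc(a, signature=signature)
               ~~~~~~^^^^^^^^^^^^^^^^^^^^^^^^
    raise LinAlgError("SVD did not converge")
numpy.linalg.LinAlgError: SVD did not converge
```

```bash
cat > nrm.py <<'E'
from h import *
import sys
s=dict(np.load('pics/'+sys.argv[1]+'.npz'));P=cloud(s);hsv=cv2.cvtColor(s['pixels'],cv2.COLOR_RGB2HSV)
m=(hsv[...,0]>98)&(hsv[...,0]<130)&(hsv[...,1]>90);m[:150]=0;m[310:]=0;m[:,:150]=0;m[:,360:]=0
q=P[m&np.isfinite(P[...,0])];c=q.mean(0);n=np.linalg.svd(q-c,full_matrices=False)[2][2];n*=np.sign(n[0]);print('blue',len(q),c.round(4),'n',n.round(3),q.min(0).round(4),q.max(0).round(4))
E
python3 nrm.py w7; python3 -m inch '[[0,0,-0.1,0,55],[0,0,-0.1,0,55],[0,0,0,0,55],[0,0,0,0,55]]' && python3 w.py w8; python3 nrm.py w8
```

```text
blue 8221 [0.5584 0.2545 0.1522] n [ 0.998 -0.048 -0.028] [0.5353 0.1909 0.0024] [0.624  0.2863 0.2118]
clock: 16.25
tool_pos: [0.5596, 0.2555, 0.0374]
eef_rot: [0.031, 1.0, 0.001, 0.001]
contact_force: [-0.0, 0.5, 5.0]
opening: 0.705
t 16.3 pos [0.5597 0.2555 0.0374] jaw deg 86.48 F [ 0.6  -0.49  5.37] open 0.709 q [-0.35  0.99 -0.27  1.72  0.49  0.49  0.57]
cam [0.483 0.261 0.163] [-0.303  0.02   0.953]
blue 8282 [0.559  0.2565 0.0336] n [ 0.997 -0.055 -0.045] [0.5347 0.2223 0.0022] [0.5932 0.2903 0.0933]
```

```bash
python3 -m inch '[[-0.16,0,-0.0,0,55],[-0.16,0,-0.02,0,55],[-0.16,0,-0.04,0,55],[-0.16,0,-0.05,0,55],[0,0,0,0,55]]' 8 && python3 w.py w9; python3 nrm.py w9
```

```text
clock: 16.8
tool_pos: [0.5412, 0.2552, 0.0331]
eef_rot: [0.03, 1.0, -0.0, -0.001]
contact_force: [-1.5, 0.7, 2.8]
opening: 0.708
t 16.85 pos [0.5415 0.2552 0.0332] jaw deg 86.55 F [-1.86  1.44  2.96] open 0.706 q [-0.38  0.99 -0.25  1.77  0.5   0.45  0.54]
cam [0.465 0.261 0.159] [-0.299  0.021  0.954]
blue 994 [0.5233 0.2571 0.0511] n [ 0.867 -0.045  0.496] [0.5186 0.225  0.0015] [0.5498 0.2876 0.0575]
```

```bash
python3 -m inch '[[-0.13,0,-0.07,0,55],[-0.12,0,-0.08,0,55],[-0.12,0,-0.1,0,55],[0,0,0,0,55]]' && python3 w.py w10; python3 nrm.py w10
```

```text
clock: 17.25
tool_pos: [0.5329, 0.2544, 0.0268]
eef_rot: [0.031, 1.0, -0.001, -0.001]
contact_force: [-0.3, 0.5, 0.7]
opening: 0.707
t 17.3 pos [0.5331 0.2544 0.027 ] jaw deg 86.48 F [-0.12 -0.02 -0.45] open 0.711 q [-0.39  0.99 -0.23  1.79  0.5   0.42  0.52]
cam [0.456 0.261 0.153] [-0.3    0.022  0.954]
blue 995 [0.5162 0.2561 0.0326] n [ 0.483 -0.075  0.872] [0.5023 0.223  0.0017] [0.5517 0.2868 0.0426]
```

View pics/w10.png

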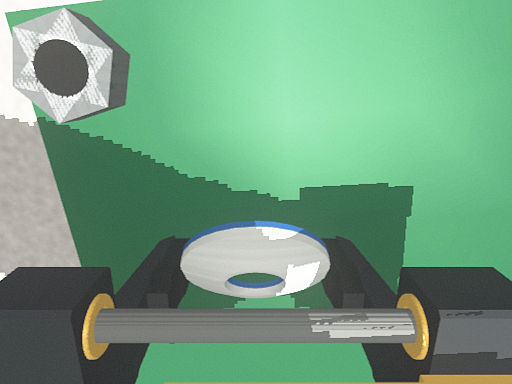

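```bash
python3 -m inch '[[0,0,0,0,70],[0,0,0,0,88],[0,0,0,0,88],[0,0,0,0,88],[0,0,0,0,88]]' && python3 -m inch '[[0,0,0.5,0,88],[0,0,1,0,88],[0,0,1,0,88],[0,0,1,0,88],[0,0,1,0,88]]' && python3 -m inch '[[0,0,0.9,0,88],[0,0,0,0,88],[0,0,0,0,88],[0,0,0,0,88]]' && python3 w.py w11
python3 - <<'E'
from h import *
s=dict(np.load('pics/w11.npz'));P=cloud(s);hsv=cv2.cvtColor(s['pixels'],cv2.COLOR_RGB2HSV)
m=(hsv[...,1]<60);m[:100]=0;m[235:]=0;m[:,:185]=0;m[:,330:]=0
nb,l,st,_=cv2.connectedComponentsWithStats(m.astype('uint8'));k=l==1+st[1:,4].argmax();print(st)
c=cv2.convexHull(max(cv2.findContours(k.astype('uint8'),0,1)[0],key=len))[:,0]
for h in(.004,.010):
    q=np.array([ray(s,u,v,h)[:2] for u,v in c],np.float32);print(h,cv2.fitEllipse(q),cv2.minEnclosingCircle(q))
q=P[k&np.isfinite(P[...,0])];print(np.median(q,0),q.max(0));cc=q.mean(0);print(np.linalg.svd(q-cc,full_matrices=False)[2][2])
E
```

```text
clock: 17.8
tool_pos: [0.5338, 0.2551, 0.0275]
eef_rot: [0.031, 1.0, 0.0, 0.0]
contact_force: [0.1, -0.3, -0.2]
opening: 0.996
clock: 18.3
tool_pos: [0.5337, 0.2551, 0.142]
eef_rot: [0.031, 1.0, 0.0, 0.0]
contact_force: [-0.3, -0.8, 0.0]
opening: 0.998
clock: 18.7
tool_pos: [0.5331, 0.2546, 0.1618]
eef_rot: [0.031, 1.0, -0.0, -0.001]
contact_force: [0.1, 0.4, -0.1]
opening: 0.998
t 18.75 pos [0.533  0.2546 0.1616] jaw deg 86.49 F [-0.12  0.32 -0.18] open 0.998 q [-0.32  0.79 -0.36  1.75  0.41  0.68  0.61]
cam [0.456 0.261 0.288] [-0.3    0.021  0.954]
[[     0      0    512    384 192974]
 [   218    134     75     73   3634]]
0.004 ((0.5266007781028748, 0.2554272711277008), (0.06536564230918884, 0.06574400514364243), 87.6498794555664) ((0.5265500545501709, 0.25543487071990967), 0.03300951048731804)
0.01 ((0.5251176357269287, 0.25553882122039795), (0.06398389488458633, 0.06435425579547882), 87.64962768554688) ((0.525067925453186, 0.2555462718009949), 0.03231385350227356)
[0.52216614 0.25572723 0.0118245 ] [0.55992357 0.28754957 0.01733153]
[-0.0127867  -0.01076747  0.99986027]
```

View pics/w11.png

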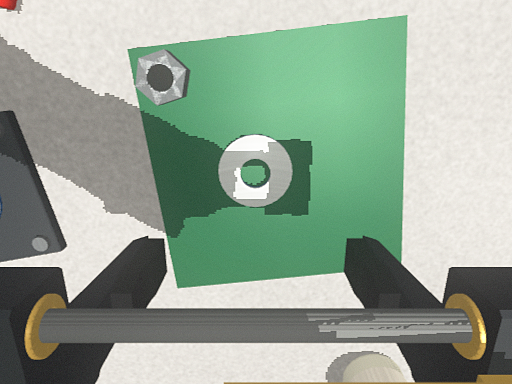

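```bash
python3 -m inch '[[-0.16,0.04,-0.7,0,88],[-0.16,0,-1,0,88],[0,0,-1,0,88],[0,0,-1,0,88],[0,0,-0.8,0,88]]' 25 && python3 -m inch '[[0,0,-0.5,0,88],[0,0,-0.3,0,88],[0,0,-0.16,0,88],[0,0,0,0,88],[0,0,0,0,88]]' && python3 -m inch '[[0,0,0,0,66],[0,0,0,0,58],[0,0,0,0,55],[0,0,0,0,55],[0,0,0,0,55]]'
```

```text
clock: 19.25
tool_pos: [0.5245, 0.2556, 0.0476]
eef_rot: [0.03, 1.0, -0.001, -0.001]
contact_force: [0.1, -0.6, 0.5]
opening: 0.999
clock: 19.75
tool_pos: [0.5261, 0.2564, 0.0266]
eef_rot: [0.031, 1.0, 0.0, 0.001]
contact_force: [-0.2, 0.2, -0.3]
opening: 1.001
clock: 20.25
tool_pos: [0.5258, 0.256, 0.0263]
eef_rot: [0.031, 1.0, -0.0, 0.0]
contact_force: [-0.6, -0.2, 2.6]
opening: 0.698
```

```bash
python3 -m inch '[[0,0,0,0,70],[0,0,0,0,72],[0,0,-0.08,0,72],[0,0,0,0,72],[0,0,0,0,72]]' && python3 -m inch '[[0,0,0,0,62],[0,0,0,0,58],[0,0,0,0,55],[0,0,0,0,55],[0,0,0,0,55]]'
```

```text
clock: 20.75
tool_pos: [0.5255, 0.2561, 0.0238]
eef_rot: [0.031, 1.0, -0.0, -0.0]
contact_force: [-0.0, -0.3, 0.0]
opening: 0.822
clock: 21.25
tool_pos: [0.5257, 0.2561, 0.024]
eef_rot: [0.031, 1.0, 0.0, -0.0]
contact_force: [0.2, 0.5, -1.2]
opening: 0.706
```

```bash
python3 -m inch '[[0,0,0.3,0,55],[0,0,0.8,0,55],[0,0,1,0,55],[0,0,1,0,55],[0,0,1,0,55]]' && python3 -m inch '[[0,-0.5,0.2,0,55],[0,-1,0,0,55],[0,-1,0,0,55],[0,-1,0,0,55],[0,-1,0,0,55]]' && python3 -m inch '[[0,-1,0,0,55],[0,-0.7,0,0,55],[0,0,0,0,55],[0,0,0,0,55],[0,0,0,0,55]]' && python3 w.py w12
```

```text
clock: 21.75
tool_pos: [0.5254, 0.2559, 0.1278]
eef_rot: [0.031, 1.0, -0.0, -0.0]
contact_force: [0.3, 0.0, -1.8]
opening: 0.705
clock: 22.25
tool_pos: [0.5249, 0.1411, 0.1308]
eef_rot: [0.031, 1.0, -0.001, -0.001]
contact_force: [0.3, 0.5, -1.2]
opening: 0.705
clock: 22.75
tool_pos: [0.5255, 0.1026, 0.1314]
eef_rot: [0.03, 1.0, 0.001, -0.0]
contact_force: [0.3, 0.9, -0.8]
opening: 0.7
t 22.8 pos [0.5255 0.1028 0.1314] jaw deg 86.61 F [-0.78  0.74 -1.3 ] open 0.7 q [-0.08  0.78 -0.34  1.94  0.5   0.5   0.74]
cam [0.449 0.108 0.257] [-0.302  0.019  0.953]
```

View pics/w12.png

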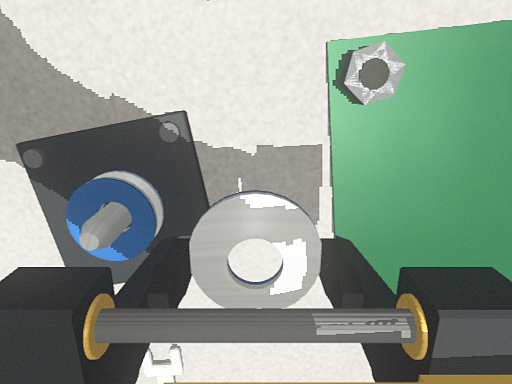

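```bash
cat > rel.py <<'E'
from h import *
from scipy.optimize import least_squares
s=dict(np.load('pics/w12.npz'));P=cloud(s);hsv=cv2.cvtColor(s['pixels'],cv2.COLOR_RGB2HSV)
Z=P[...,2];m=(Z>.1)&(Z<.135)&(hsv[...,2]>75);m[:180]=0;m[308:]=0;m[:,:186]=0;m[:,326:]=0
m=cv2.morphologyEx(m.astype('uint8'),cv2.MORPH_OPEN,np.ones((5,5)))
c=max(cv2.findContours(m,0,1)[0],key=len)[:,0]
q=np.array([ray(s,u,v,.117)[:2] for u,v in c]);sel=(c[:,1]<300)&(c[:,0]>190)&(c[:,0]<321)
f=least_squares(lambda t:np.hypot(*(q[sel]-t[:2]).T)-t[2],[.525,.103,.032],loss='soft_l1',f_scale=.0007);print('held',f.x.round(4),sel.sum())
p=P[(m>0)];p=p[np.isfinite(p[:,0])];print('med z',np.median(p,0).round(4),np.percentile(p[:,2],[2,98]).round(4))
a=np.linalg.svd(p-p.mean(0),full_matrices=False)[2][2];print('n',a.round(3))
# bore: background seen through hole
h=(Z<.05);h[:225]=0;h[295:]=0;h[:,:220]=0;h[:,295:]=0
n,l,st,ce=cv2.connectedComponentsWithStats(h.astype('uint8'));k=(l==1+st[1:,4].argmax()).astype('uint8')
b=cv2.convexHull(max(cv2.findContours(k,0,1)[0],key=len))[:,0];print('hole px',b.min(0),b.max(0))
for hh in(.1234,):print('bore',[np.round(x,4) for x in cv2.fitEllipse(np.array([ray(s,u,v,hh)[:2] for u,v in b],np.float32))])
# arbor tip
t=(hsv[...,1]<60)&(hsv[...,2]>110)&(Z>.04)&(Z<.08);t[:190]=0;t[260:]=0;t[:,:70]=0;t[:,140:]=0
d=max(cv2.findContours(t.astype('uint8'),0,1)[0],key=len)[:,0];print(d.min(0),d.max(0))
k=P[t&(Z>.0685)];print('tip pts',len(k),k.mean(0).round(4),k.min(0).round(4),k.max(0).round(4))
d=d[(d[:,0]<100)&(d[:,1]>228)];g=np.array([ray(s,u,v,.07)[:2] for u,v in d])
f=least_squares(lambda t:np.hypot(*(g-t[:2]).T)-.006,[.533,0],loss='soft_l1',f_scale=.001);print('tip',f.x.round(4),len(d))
E
python3 rel.py
python3 - <<'E'
import sys; sys.path.insert(0,'.')
from fit import blob
blob('w12',.036,box=(55,160,175,270))
E
```

```text
held [0.5243 0.104  0.0316] 259
med z [0.5179 0.1046 0.1194] [0.1138 0.1229]
n [-0.037  0.004  0.999]
hole px [229 239] [282 281]
bore [array([0.5232, 0.1039]), array([0.0216, 0.0241]), np.float64(177.4023)]
[ 80 209] [124 250]
tip pts 256 [ 0.5337 -0.      0.0692] [ 0.5273 -0.0065  0.0685] [0.5402 0.0062 0.0707]
tip [5.332e-01 1.000e-04] 35
w12 px [110.36585366 219.14634146] centre 0.534 -0.0009 axes [0.0635 0.0646] encl [ 0.5343 -0.0008] 0.0325
depth med [0.5288 0.0019 0.0338]
```

```bash
python3 -m inch '[[0.12,-0.7,0,0,55],[0.12,-1,0,0,55],[0.12,-1,0,0,55],[0,-0.9,0,0,55],[0,-0.53,0,0,55]]' && python3 -m inch '[[0,0,0,0,55],[0,0,0,0,55],[0,0,-0.6,0,55],[0,0,-0.5,0,55],[0,0,0,0,55]]' && python3 -m inch '[[0,0,-0.2,0,55],[0,0,-0.2,0,55],[0,0,-0.2,0,55],[0,0,0,0,55]]'
```

```text
clock: 23.3
tool_pos: [0.5346, -0.0033, 0.1313]
eef_rot: [0.031, 1.0, -0.0, -0.0]
contact_force: [0.0, 1.0, -0.5]
opening: 0.707
clock: 23.8
tool_pos: [0.5336, -0.0006, 0.1026]
eef_rot: [0.029, 1.0, 0.0, -0.001]
contact_force: [-0.2, -1.0, -1.3]
opening: 0.708
clock: 24.2
tool_pos: [0.5344, -0.0021, 0.0885]
eef_rot: [0.031, 1.0, -0.0, -0.0]
contact_force: [-0.4, -0.3, -1.7]
opening: 0.703
```

```bash
python3 -m inch '[[0,0,-0.2,0,55],[0,0,-0.2,0,55],[0,0,0,0,55]]' && python3 -m inch '[[0,0,-0.2,0,55],[0,0,-0.2,0,55],[0,0,0,0,55]]'&& python3 -m inch '[[0,0,-0.2,0,55],[0,0,-0.16,0,55],[0,0,0,0,55]]'
```

```text
clock: 24.5
tool_pos: [0.5343, -0.0022, 0.0783]
eef_rot: [0.031, 1.0, -0.0, -0.001]
contact_force: [0.4, 0.4, -1.7]
opening: 0.703
clock: 24.8
tool_pos: [0.5342, -0.0022, 0.0683]
eef_rot: [0.031, 1.0, -0.0, -0.001]
contact_force: [-0.3, -0.1, -1.1]
opening: 0.702
clock: 25.1
tool_pos: [0.5343, -0.0021, 0.0594]
eef_rot: [0.031, 1.0, -0.0, -0.0]
contact_force: [-0.8, -0.2, -1.1]
opening: 0.703
```

```bash
python3 -m inch '[[0,0,-0.1,0,55],[0,0,0,0,55],[0,0,0,0,55]]' && python3 -m inch '[[0,0,-0.06,0,55],[0,0,0,0,55],[0,0,0,0,55]]'
```

```text
clock: 25.4
tool_pos: [0.5347, -0.0021, 0.0575]
eef_rot: [0.031, 1.0, 0.0, 0.0]
contact_force: [0.5, 0.4, -1.2]
opening: 0.708
clock: 25.7
tool_pos: [0.5347, -0.0021, 0.056]
eef_rot: [0.031, 1.0, 0.0, -0.0]
contact_force: [0.4, -0.1, -1.9]
opening: 0.701
```

```bash
python3 -m inch '[[0,0,-0.04,0,55],[0,0,0,0,55],[0,0,0,0,55]]' && python3 -m inch '[[0,0,-0.03,0,55],[0,0,0,0,55],[0,0,0,0,55]]'
```

```text
clock: 26.0
tool_pos: [0.5347, -0.0021, 0.0558]
eef_rot: [0.031, 1.0, -0.0, 0.0]
contact_force: [-1.4, 0.0, 7.5]
opening: 0.704
clock: 26.3
tool_pos: [0.5347, -0.0021, 0.0558]
eef_rot: [0.031, 1.0, -0.0, 0.001]
contact_force: [-2.7, -0.4, 13.5]
opening: 0.705
```

Contact at the expected height (TCP 0.0558 against a predicted 0.056). Release, retreat and check.

```bash
python3 -m inch '[[0,0,0,0,70],[0,0,0,0,88],[0,0,0,0,88],[0,0,0,0,88],[0,0,0,0,88]]' && python3 -m inch '[[0,0,0.4,0,88],[0,0,0.8,0,88],[0,0,1,0,88],[0,0,1,0,88],[-0.2,0.8,0.3,0,88]]' && python3 -m inch '[[-0.2,1,0,0,88],[-0.2,1,0,0,88],[0,1,0,0,88],[0,0.4,0,0,88],[0,0,0,0,88]]' && python3 -m inch '[[0,0,0,0,88],[0,0,0,0,88]]' && python3 w.py w13
python3 - <<'E'
from h import *
for n in('scene','side'):
    s=snap(n,n+'5.png');np.savez('pics/'+n+'5.npz',**{k:np.array(v) for k,v in s.items()})
    P=cloud(s);q=P[np.hypot(P[...,0]-.532,P[...,1]+.003)<.032]
    k=np.hypot(q[:,0]-.532,q[:,1]+.003);print(n,'rim z',np.median(q[(k>.024)&(q[:,2]>.03),2]).round(4),'crown z',np.median(q[(k>.015)&(k<.02)&(q[:,2]>.03),2]).round(4))
a=cv2.imread('pics/scene5.png')[170:245,215:315];b=cv2.imread('pics/side5.png')[160:235,220:320];w=cv2.imread('pics/w13.png')
t=np.hstack([cv2.resize(x,(400,300),interpolation=3) for x in(a,b)])
cv2.imwrite('pics/v5.png',np.vstack([t,np.hstack([cv2.resize(w,(400,300)),cv2.resize(cv2.imread('pics/scene5.png'),(400,300))])]))
s=dict(np.load('pics/w13.npz'));P=cloud(s);c=np.array([.5335,-.001]);k=np.hypot(P[...,0]-c[0],P[...,1]-c[1])
for lo,hi in((.014,.019),(.02,.025),(.026,.031)):
    q=P[(k>lo)&(k<hi)&(P[...,2]>.036)];an=np.degrees(np.arctan2(q[:,1]-c[1],q[:,0]-c[0]));print(lo,[(d,np.median(q[np.abs((an-d+180)%360-180)<30,2]).round(4),(np.abs((an-d+180)%360-180)<30).sum()) for d in(0,90,180,-90)])
E
```

```text
clock: 26.8
tool_pos: [0.5346, -0.0021, 0.0541]
eef_rot: [0.031, 1.0, 0.0, -0.0]
contact_force: [-0.1, -0.0, -0.3]
opening: 0.999
clock: 27.3
tool_pos: [0.5313, 0.0149, 0.1444]
eef_rot: [0.033, 0.999, -0.001, 0.002]
contact_force: [-0.6, -0.1, 0.0]
opening: 0.997
clock: 27.8
tool_pos: [0.5198, 0.1044, 0.1422]
eef_rot: [0.029, 1.0, 0.001, 0.0]
contact_force: [-0.1, -0.0, -0.6]
opening: 0.999
clock: 28.0
tool_pos: [0.5197, 0.1009, 0.1417]
eef_rot: [0.032, 0.999, -0.001, -0.0]
contact_force: [0.2, 0.5, 0.1]
opening: 0.997
t 28.05 pos [0.5197 0.101  0.1417] jaw deg 86.35 F [0.26 0.25 0.57] open 0.999 q [-0.07  0.76 -0.35  1.95  0.5   0.52  0.74]
cam [0.443 0.107 0.268] [-0.301  0.023  0.953]
scene rim z 0.0451 crown z 0.1971
side rim z 0.0432 crown z 0.1963
0.014 [(0, np.float64(0.047), np.int64(68)), (90, np.float64(0.0467), np.int64(160)), (180, np.float64(0.0464), np.int64(180)), (-90, np.float64(0.0468), np.int64(89))]
0.02 [(0, np.float64(0.0455), np.int64(53)), (90, np.float64(0.0446), np.int64(203)), (180, np.float64(0.0441), np.int64(242)), (-90, np.float64(0.0447), np.int64(154))]
0.026 [(0, np.float64(0.043), np.int64(32)), (90, np.float64(0.0422), np.int64(262)), (180, np.float64(0.0417), np.int64(348)), (-90, np.float64(0.0425), np.int64(190))]
```

View pics/v5.png

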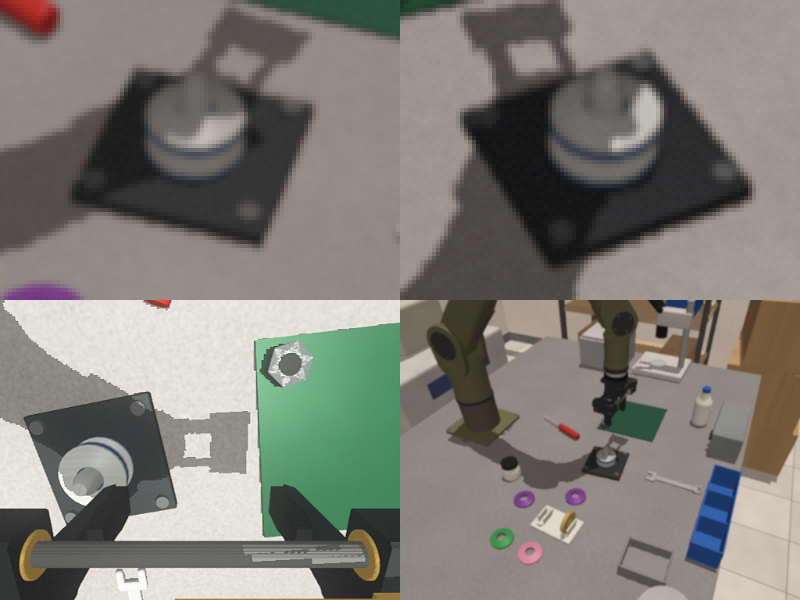

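The v5 picture shows all three washers stacked level, crown up on top, with a thin blue seam between the second and third (around (195,155) in the scene crop). The spacer and nut have not moved. The rim is at 42 to 43 mm all round (42 mm when home) and the crown at about 47 mm (nominal 48 mm).

```bash
python3 -c "
from plant import r
print(r.finish_job(), r.get_state()['clock'])"
```

```text
the job is handed in; nothing more can be done
the job is handed in; nothing more can be done
```

The stack is finished and handed in at about 28 s of the 67 s allowed.

- **Second washer:** I put the mat washer on the arbor blue side up. Its hollow face read about 35 mm in the camera depth, against 36 mm when home.
- **Third washer:** Only then did I take the rack washer. I leaned it on the mat, let go, and it fell flat with the crown up. I took it again across its rim, a second time 2 mm lower for a firmer hold, and lowered it onto the arbor.
- **Last checks:** The third washer made contact at the expected height (tool at 55.8 mm, 56 mm expected). Its rim read 42 to 43 mm all round, against 42 mm when home, and the inner crown read about 47 mm against 48 mm. The last picture shows the faces alternating, the spacer ring and nut in place, and the gripper clear of everything.
- **Forces:** The highest wrist force I read was about 16 N, of a 120 N limit.
- **What disagreed:** The fixed cameras read about 3 to 7 mm off the wrist camera on the arbor's position early on, so I used the wrist camera for both fits. In the last check, the fixed cameras' crown readings (about 197 mm) were wrong because they caught the gripper, so I ignored them. Their rim readings were 43 to 45 mm.

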